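# Function check of the bench stop button

### The arm

A 6-joint arm with a two-finger parallel gripper is mounted at the origin on a cart in front of the work surface, level with it; the furniture and walls round the work are solid. World frame = base frame: x ahead of the robot, y to its left, z up, the work surface at z = 0. Lengths are in m, angles in rad, forces in N, time in s.
With the tool pointing down it reaches from about 0.35 to 0.725 m from the base axis. Payload 6 kg.
Tool frame: the origin (TCP) lies midway between the tips of the shut fingers; the grasp point (between the pads) lies 19 mm behind it; z points along the fingers, y is the line along which they close (so a half turn about z gives the same grasp; the last joint's range is limited). The gripper opens to 85 mm and grips with 20 to 120 N. Pads are 22 mm wide; open, the fingers measure 114 mm over their backs; the gripper's body (76 mm by 85 mm) begins 54 mm behind the grasp point. The pads swing forward as they close: fully open they stand 13 mm farther back than shut.
Start: joints at [-0.916, 0.04, 0.085, 0, -1.615, -0.334], TCP at [0.189, -0.569, 0.231] pointing down, gripper open.
Joint ranges: [-2.56, 2.56], [-1.29, 2.01], [-1.08, 1.49], [-3.29, 1.98], [-2.81, -0.18], [-2.99, 2.99]. Speed limits (rad/s): [2.57, 2.57, 3.01, 3.14, 3.14, 3.14].

### API

Orientations are given as a rotation vector (axis times angle).
In Python, from plant import manip gives the robot as it stands.
- The arm moves only by the tool drive_tool, never from a script. Its argument "steps" is text: rows parted by semicolons, each of 7 numbers parted by spaces: the opening, from 0 (shut) to 1 (fully open), then the shift along the tool's x, y, z in units of 0.05 m (1.0 is 0.05 m), then the turn, a rotation vector about the tool's x, y, z in units of pi/2 rad (1.0 is pi/2 rad). In form: fingers dx dy dz wx wy wz; .... A call has 1 to 10 rows; each row shifts and turns the commanded pose from where the row before left it, along the tool's axes as they then stand; what a row does not reach is not made up. A row lasts 1/8 s, in which the tool goes at most 62.5 mm and 10.7 degrees, less where a joint would pass 70% of its speed; a pose out of reach is approached as far as the arm can. A call with a number of a shift or a turn outside -1 to 1 is refused whole. A call with a gripper value outside its range is refused whole. The fingers move at their own pace and stop on an object; "squeeze" is the grip in N (left out, the last holds). Time passes only in rows, so rows that do not move let the fingers close. It gives the time, the measured TCP pose, the force, the opening and the grip force at its end, in the units of the state.
- manip.get_obs(): the state, without advancing time (a new reading comes with each control period).
- manip.snapshot(name): name is "scene" or "top"; returns the picture (384x512x3 uint8, red, green, blue); there is no depth.
- manip.camera_params(name): a dict with "camera_matrix" (3x3 intrinsics, pixels), "dist_coeffs" ([k1, k2, p1, p2, k3] as OpenCV has them; the pictures are not rectified), "world_from_camera" (4x4, takes a point from camera to world coordinates). Camera axes: x right, y down, z forward; pixel columns grow to the right and rows downward; lengths in m; the calibration is good to about 2 mm. A picture is of the moment at which its call begins. camera_params takes no time and is no camera call.
- manip.job_done(): hands the job in; it is judged then, once.
The state is a dict: "time_s": time; "joint_pos": joint angles; "joint_velocities": joint speeds; "tau": joint torques, N m; "ee_pos": TCP position; "eef_rot": TCP orientation; "contact_force": force on the tool from outside, world axes, zero at the start; "ft_torque": the same for the moment, N m; "opening": finger opening in m; "gripper_force": force on a finger pad.
Only numpy, scipy, OpenCV 4.12 (cv2) and the standard library are available. Lean on these libraries where they do the work, as an engineer would, in place of code of your own. Each camera call takes 0.05 s, during which the arm holds its last target. There are 200 camera calls.

### The job

Check the bench's stop button: press the large mushroom button with the two wings straight down with the fingertips until it latches, and take the hand off it so that you see it stay in. Then push one of its wings round clockwise (seen from above) with a fingertip until the button springs back out, and let go so that it turns back to rest. Handle it gently, do not press the small flat start button on the other box, and leave everything else on the worktop where it is.

Things in the scene. Friction and masses are not known exactly. Their poses are not given: they have to be found in the camera images.
- stop_box: the stop station: white box 80 x 80 x 70, fixed, with one large mushroom stop button on top (part of this body). Origin: centre of the underside; z up is the button's axis. The box's yaw is within 0.5 rad of the world's; at twist 0 the button's two wings lie along the box's +x and -x. A black cable gland, 20 long, is on its +x side (sizes in mm).
- stop_head (a point): centre of the flat top of the mushroom head, on its axis; 114 above the worktop when out. Grey round core of 38 diameter with two wings that form a bar 76 long, 10 wide; wings' tops 4 below this point, undersides 22 below it. Two curved arrows on top point clockwise. x axis along the bar (sizes in mm).
- stop_wing (a point): end of one wing: middle of its upper edge, 38 from the head's axis, 4 below the top of the head; turns and sinks with the head (sizes in mm).
- stop_wing_b (a point): end of the other wing on the far side of the head, likewise (sizes in mm).
- stop_press (a joint): how far the button is pushed in, m: 0 out, 0.0155 end stop. A spring pushes it out (2 N when out, 7 N at the end). Pushed beyond about 0.010 it latches and rests at about 0.009 when let go, until twisted. A force stop of about 10 N trips at the end stop, past the latch. More than 80 N is rough.
- stop_twist (a joint): how far the head is turned clockwise seen from above, rad: 0 at rest, 1.2 at its stop; it cannot turn the other way. A light spring (about 1 to 3 N on the end of a wing) turns it back to 0. When latched in, turning it beyond about 0.5 to 0.6 frees the catch and the button springs out by itself.
- start_button (a joint): travel of the flat start button, m: 0 is out, 0.006 fully pressed. Not to be pressed.
- start_box: the start station: lower white box 70 x 70 x 45, fixed, with one small flat round push button (26 across) on top, about 70 high in all. It and the stop station stand left and right in front of the robot, either way round. Origin: centre of the underside (sizes in mm).
- marker: bystander, loose: capped marker pen, 11 x 138 x 13, lying between the two boxes (mm). Origin: centre of its underside.
- white_cup: bystander, loose: white lidded specimen cup, 57 across, 71 tall, left of the work near the front edge (mm). Origin: centre of its underside.
- strip_canister: bystander, loose: round canister with a black cap, 47 across, 110 tall, behind the boxes (mm). Origin: centre of its underside.
- immersion_oil: bystander, loose: small brown bottle, 29 across, 76 tall, behind the boxes on the right (mm). Origin: centre of its underside.
- saline: bystander, loose: white squeeze bottle, 49 across, 123 tall, behind the boxes (mm). Origin: centre of its underside.
- calculator: bystander, loose: calculator, 115 x 68 x 13, lying at the right (mm). Origin: centre of its underside.

How it is judged:
On the way, in this order (a step that is already met when the one before it is completed fails the run):
1. the mushroom button is latched in and nothing touches it (value of joint stop_press above 0.008 m and value of joint stop_twist below 0.15 rad and contact force between each of the fingers, the arm and stop_box below 0.3 N), for 0.3 s.
2. the latched head is turned clockwise (value of joint stop_twist above 0.35 rad and contact force between the fingers and stop_box above 0.3 N), for 0.05 s.
At the end, for the whole second after the job is handed in: After being latched in and let go, then turned: the mushroom button is out again (within 1.5 mm), its head turned back to within 0.1 rad of rest, the start button is out, and the robot touches neither (value of joint stop_press below 0.0015 m and value of joint stop_twist below 0.1 rad and value of joint start_button below 0.001 m and contact force between each of the fingers, the arm and stop_box below 0.3 N).
It fails at once if the start button is pressed (value of joint start_button above 0.0025 m).
It fails at once if the stop button is handled roughly or squeezed (more than 80 N) (contact force between the fingers and stop_box above 80 N).
It fails at once if a bystander is shifted by more than 20 mm, or lifted (distance of any of marker, white_cup, strip_canister, immersion_oil, saline, calculator from where it was at the start of the episode above 0.02 m).
It also fails if it takes over 45 s, if anything falls off the work surface, if the arm or the gripper's body presses on something with over 40 N, if the wrist force passes 120 N, or if a joint passes its speed limit or range.

## Working session

There is one attempt and no reset: what is moved stays moved. The work goes in short steps, Python scripts to look and compute and a tool call to move; the robot and the scene stay as the last step left them, time stands still between calls to the robot, and variables do not carry over. Pictures are saved under pics/ and viewed, at most 10 in all, crops included, and the job is handed in when it is done.

Besides the shell and the picture viewer there is one more tool, called after "Emit:" as a command line: name --argument value ..., lists and objects as JSON in quotes. drive_tool: Moves the arm, as the interface text tells. Its arguments: {"type":"object","properties":{"steps":{"type":"string"},"squeeze":{"type":"number"}},"required":["steps"]}

```bash
mkdir -p pics; python3 - <<'E'
from plant import manip
import cv2
for n in("scene","top"):
    cv2.imwrite(f"pics/{n}0.png",manip.snapshot(n)[:,:,::-1])
    p=manip.camera_params(n);print(n,p)
o=manip.get_obs();print(o)
E
```

```text
scene {'camera_matrix': array([[495.75038111,   0.        , 258.06298004],
       [  0.        , 495.75038111, 203.01442138],
       [  0.        ,   0.        ,   1.        ]]), 'dist_coeffs': array([0.00784235, 0.        , 0.        , 0.        , 0.        ]), 'world_from_camera': array([[-0.75750727, -0.28290571,  0.58834266, -0.27936344],
       [-0.65273723,  0.34314682, -0.67541422,  0.88615136],
       [-0.01080937, -0.89566434, -0.4445993 ,  0.7575659 ],
       [ 0.        ,  0.        ,  0.        ,  1.        ]])}
top {'camera_matrix': array([[376.3905396 ,   0.        , 250.40050778],
       [  0.        , 376.3905396 , 192.26030702],
       [  0.        ,   0.        ,   1.        ]]), 'dist_coeffs': array([-0.04340095,  0.        ,  0.        ,  0.        ,  0.        ]), 'world_from_camera': array([[ 0.00698312, -0.99423549,  0.10699076,  0.43273488],
       [-0.99995449, -0.00624739,  0.00721025, -0.13214618],
       [-0.00650028, -0.10703624, -0.99423387,  1.42077976],
       [ 0.        ,  0.        ,  0.        ,  1.        ]])}
{'time_s': 0.1, 'joint_pos': array([-9.16306677e-01,  4.07477320e-02,  8.39114410e-02, -3.96341416e-04,
       -1.61550828e+00, -3.33690328e-01]), 'joint_velocities': array([ 0.00113404, -0.00012103,  0.00113842,  0.00168974,  0.00108255,
       -0.00087304]), 'tau': array([-3.94627074e-03, -3.69349301e+01,  3.48283517e+01,  6.95159152e+00,
       -4.51827451e-03,  3.54661972e-05]), 'ee_pos': array([ 0.18916062, -0.56908809,  0.23038377]), 'eef_rot': array([ 5.01717653e-01, -3.10087972e+00, -2.43577636e-03]), 'contact_force': array([-0.38231606, -0.28555374, -0.60886829]), 'ft_torque': array([-0.02199756, -0.02165376, -0.00353403]), 'gripper_force': 0.0, 'opening': 0.08545956774540597}
```

View pics/top0.png

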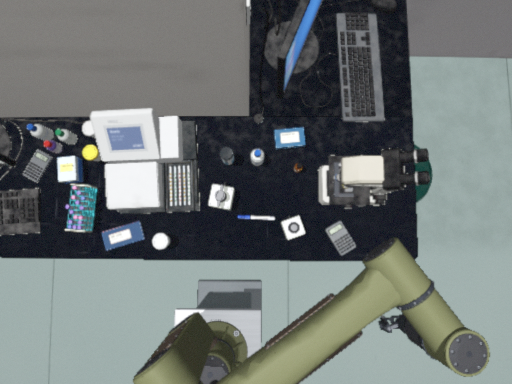

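View pics/scene0.png

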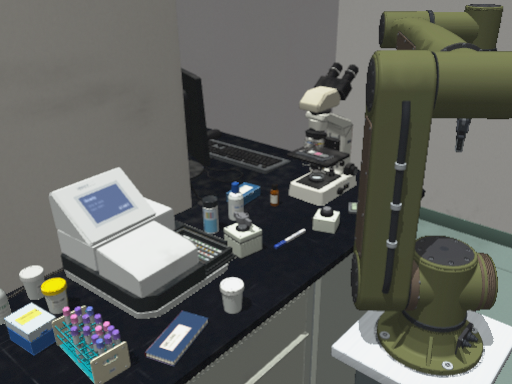

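The stop station (grey mushroom) is the left box, at about (221,197) in top and (243,235) in scene. The start box is at about (293,228) in top. I'll enlarge both stop views next.

```bash
cat > h.py <<'E'
import numpy as np, cv2
from plant import manip
def ray(n,uv):
    p=manip.camera_params(n)
    q=cv2.undistortPoints(np.array([[uv]],float),p["camera_matrix"],p["dist_coeffs"])[0,0]
    T=p["world_from_camera"]; return T[:3,3],T[:3,:3]@np.array([q[0],q[1],1])
def onz(n,uv,z):
    o,d=ray(n,uv); return o+d*(z-o[2])/d[2]
def proj(n,X):
    p=manip.camera_params(n);M=np.linalg.inv(p["world_from_camera"])
    return cv2.projectPoints(np.atleast_2d(X).astype(float),cv2.Rodrigues(M[:3,:3])[0],M[:3,3],p["camera_matrix"],p["dist_coeffs"])[0][:,0]
E
python3 - <<'E'
from h import *
t=cv2.imread("pics/top0.png");s=cv2.imread("pics/scene0.png")
a=cv2.resize(t[175:220,200:245],(400,400),interpolation=cv2.INTER_CUBIC)
b=cv2.resize(s[205:260,215:270],(400,400),interpolation=cv2.INTER_CUBIC)
cv2.imwrite("pics/z.png",np.hstack([a,b]))
print(onz("top",(221,197),.1),onz("scene",(243,220),.114))
g=cv2.cvtColor(t,cv2.COLOR_BGR2GRAY)[175:220,200:245]
m=(g>150).astype(np.uint8);c=max(cv2.findContours(m,0,2)[0],key=cv2.contourArea)
print(cv2.minAreaRect(c))
for q in cv2.boxPoints(cv2.minAreaRect(c)): print(q+[200,175],onz("top",q+[200,175],.07))
E
```

```text
[ 0.55739902 -0.01897779  0.1       ] [0.53589087 0.0137716  0.114     ]
((20.557689666748047, 21.211536407470703), (22.357234954833984, 22.55335235595703), 11.309932708740234)
[207.38461494 205.07691956] [0.53069854 0.03223895 0.07      ]
[211.80769157 182.96153831] [0.61110235 0.01772394 0.07      ]
[233.7307663  187.34615326] [ 0.59558729 -0.06194671  0.07      ]
[229.30768776 209.46153259] [ 0.51544012 -0.04697598  0.07      ]
```

View pics/z.png

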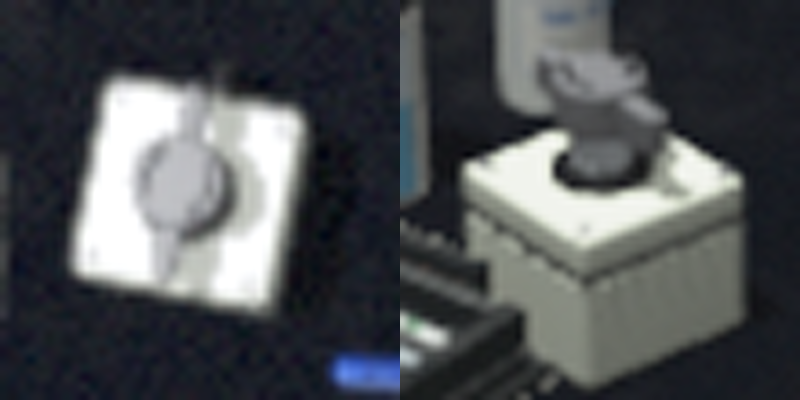

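The crop shows the head centre near top px (219.8,195.6) and scene px (241,215). The wings run along the box's x, from (221.6,184.7) to (218.1,206.0).

```bash
python3 - <<'E'
from h import *
print(onz("top",(219.8,195.6),.114),onz("scene",(241,214.7),.114))
for u in((221.6,184.7),(218.1,206)):print(onz("top",u,.108))
o=manip.get_obs();R=cv2.Rodrigues(o["eef_rot"])[0];print(R)
# scene box check: top corners px
for q in((215+65*.1375,205+163*.1375),(215+183*.1375,205+250*.1375),(215+342*.1375,205+183*.1375)):print(onz("scene",q,.07))
C=np.array([.563,-.0145,.114]);print(proj("scene",C),proj("top",C))
# tall bystanders
for n,u,z in(("can",(227,152),.11),("sal",(257,152),.123),("cup",(161,238),.071),("oil",(297,166),.076),("marker",(256,217),.01),("start",(293,226),.07),("printer",(195,197),.08),("printer",(195,165),.08)):print(n,onz("top",u,z))
E
```

```text
[ 0.56095996 -0.01590809  0.114     ] [ 0.56115193 -0.00569252  0.114     ]
[ 0.60012101 -0.02110811  0.108     ]
[ 0.52496271 -0.00998957  0.108     ]
[[-9.48978144e-01 -3.15341225e-01 -6.28377535e-04]
 [-3.15341823e-01  9.48977015e-01  1.46935125e-03]
 [ 1.32968814e-04  1.59253594e-03 -9.99998723e-01]]
[0.60355012 0.02150474 0.07      ]
[0.52288319 0.04111174 0.07      ]
[ 0.50995095 -0.03551889  0.07      ]
[[242.63749284 213.3764702 ]] [[219.40639873 195.01607233]]
can [ 0.71690696 -0.03862736  0.11      ]
sal [ 0.71465331 -0.14490482  0.123     ]
cup [0.41143436 0.19626104 0.071     ]
oil [ 0.67414424 -0.29046282  0.076     ]
marker [ 0.49152899 -0.14352906  0.01      ]
start [ 0.45771485 -0.2755197   0.07      ]
printer [0.55868106 0.076061   0.08      ]
printer [0.67497527 0.0787537  0.08      ]
```

Emit:
drive_tool --steps "0 -0.8 0.62 0 0 0 0;0 -0.8 0.62 0 0 0 0;0 -0.8 0.62 0 0 0 0;0 -0.8 0.62 0 0 0 0;0 -0.8 0.62 0 0 0 0;0 -0.8 0.62 0 0 0 0;0 -0.8 0.62 0 0 0 0;0 0 0 0 0 0 0.11;0 0 0 0 0 0 0.11;0 0 0 0 0 0 0.11"

```text
time_s: 1.35
ee_pos: [0.3865, -0.2748, 0.2309]
eef_rot: [-0.318, -3.125, -0.001]
contact_force: [-0.9, -0.6, 0.4]
opening: 0.0001
gripper_force: 0.0
```

Emit:
drive_tool --steps "0 -0.39 0.97 0 0 0 0;0 -0.39 0.97 0 0 0 0;0 -0.39 0.97 0 0 0 0;0 -0.39 0.97 0 0 0 0;0 -0.39 0.97 0 0 0 0;0 -0.39 0.97 0 0 0 0;0 0 0 0.7 0 0 0;0 0 0 0.7 0 0 0;0 0 0 0 0 0 0"

```text
time_s: 2.48
ee_pos: [0.5566, -0.0128, 0.1578]
eef_rot: [-0.309, -3.12, 0.003]
contact_force: [1.0, -0.2, 0.3]
opening: -0.0002
gripper_force: 0.0
```

```bash
python3 - <<'E'
from h import *
t=manip.snapshot("top")[:,:,::-1];s=manip.snapshot("scene")[:,:,::-1]
a=cv2.resize(t[165:230,190:255],(400,400),interpolation=cv2.INTER_CUBIC)
b=cv2.resize(s[180:260,205:285],(400,400),interpolation=cv2.INTER_CUBIC)
cv2.imwrite("pics/z2.png",np.hstack([a,b]))
o=manip.get_obs();print(o["ee_pos"],proj("scene",o["ee_pos"]),proj("top",o["ee_pos"]))
E
```

```text
[ 0.55864068 -0.01305034  0.16247429] [[243.01932213 198.42640941]] [[217.68203719 194.86520283]]
```

View pics/z2.png

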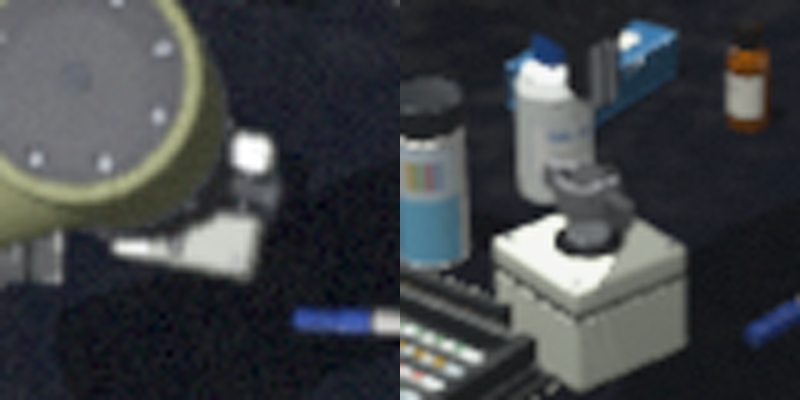

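The scene crop shows the fingertips hanging above the head: tips at about (245.6,200.5), head at (242.6,215.4). They line up within a few mm, so I'll descend and press.

Emit:
drive_tool --steps "0 -0.05 0.02 0.4 0 0 0;0 0 0 0.35 0 0 0;0 0 0 0.1 0 0 0;0 0 0 0.06 0 0 0;0 0 0 0.06 0 0 0;0 0 0 0 0 0 0"

```text
time_s: 3.32
ee_pos: [0.5613, -0.0123, 0.1137]
eef_rot: [0.31, 3.125, 0.0]
contact_force: [-0.3, 0.2, 3.6]
opening: -0.0
gripper_force: 1.4
```

Contact came at z = 0.1137, as expected. Now I'll press about 13 mm.

Emit:
drive_tool --steps "0 0 0 0.06 0 0 0;0 0 0 0.06 0 0 0;0 0 0 0.06 0 0 0;0 0 0 0.06 0 0 0;0 0 0 0.03 0 0 0;0 0 0 0 0 0 0;0 0 0 0 0 0 0"

```text
time_s: 4.2
ee_pos: [0.5613, -0.0123, 0.1005]
eef_rot: [0.309, 3.125, 0.0]
contact_force: [-3.4, 0.1, 6.7]
opening: 0.0
gripper_force: 3.6
```

Emit:
drive_tool --steps "0 0 0 0.03 0 0 0;0 0 0 0 0 0 0;0 0 0 -0.1 0 0 0;0 0 0 -0.2 0 0 0;0 0 0 -0.4 0 0 0;0 0 0 -0.4 0 0 0;0 0 0 0 0 0 0;0 0 0 0 0 0 0;0 0 0 0 0 0 0;0 0 0 0 0 0 0"

```text
time_s: 5.45
ee_pos: [0.5607, -0.0123, 0.1522]
eef_rot: [-0.31, -3.125, 0.0]
contact_force: [0.4, 0.1, 0.2]
opening: 0.0001
gripper_force: 0.0
```

```bash
python3 - <<'E'
from h import *
s=manip.snapshot("scene")[:,:,::-1];s0=cv2.imread("pics/scene0.png")
f=lambda s:cv2.resize(s[180:260,205:285],(400,400),interpolation=cv2.INTER_CUBIC)
cv2.imwrite("pics/z3.png",np.hstack([f(s0),f(s)]))
o=manip.get_obs();print(o["ee_pos"],o["contact_force"])
E
```

```text
[ 0.56078336 -0.01233987  0.1522905 ] [-0.05221808 -0.70394955 -0.29798345]
```

View pics/z3.png

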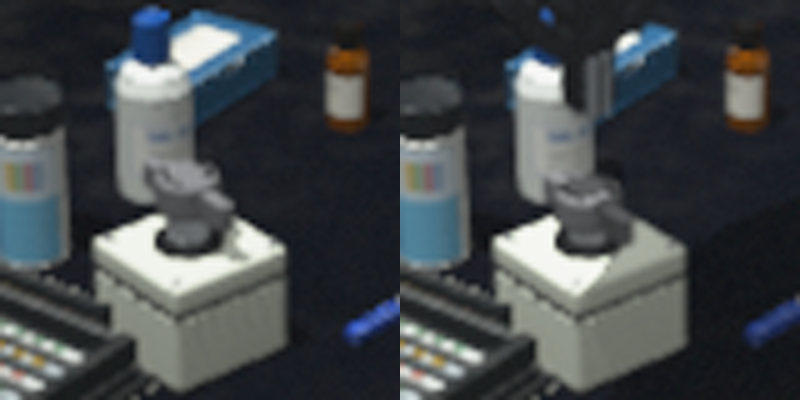

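The head now sits about 3–4 px lower than before, with the hand off it, so it is latched. The near wing points along the tool's +x. I'll go down beside the near wing on its −y side.

Emit:
drive_tool --steps "0 0.36 -0.5 0 0 0 0;0 0.36 -0.5 0 0 0 0;0 0 0 0.5 0 0 0;0 0 0 0.5 0 0 0;0 0 0 0.25 0 0 0;0 0 0 0 0 0 0"

```text
time_s: 6.25
ee_pos: [0.5155, -0.0544, 0.0896]
eef_rot: [-0.31, -3.125, 0.001]
contact_force: [0.5, 0.1, 0.2]
opening: -0.0001
gripper_force: 0.0
```

Emit:
drive_tool --steps "0 0 0.2 0 0 0 0;0 0 0.2 0 0 0 0;0 0 0.1 0 0 0 0;0 0 0.08 0 0 0 0;0 0 0.08 0 0 0 0;0 0 0.08 0 0 0 0;0 0 0 0 0 0 0"

```text
time_s: 7.12
ee_pos: [0.523, -0.0179, 0.0902]
eef_rot: [-0.31, -3.126, 0.0]
contact_force: [-1.5, -1.2, 0.3]
opening: 0.0
gripper_force: 0.6
```

In contact (tool y ≈ −13 from the axis). I'll keep pushing.

Emit:
drive_tool --steps "0 0 0.06 0 0 0 0;0 0 0.06 0 0 0 0;0 0 0.06 0 0 0 0;0 0 0.06 0 0 0 0;0 0 0.06 0 0 0 0;0 0 0.06 0 0 0 0;0 0 0 0 0 0 0"

```text
time_s: 8.0
ee_pos: [0.5266, -0.0001, 0.0902]
eef_rot: [-0.309, -3.126, -0.0]
contact_force: [0.3, -1.4, 0.4]
opening: 0.0004
gripper_force: 0.9
```

```bash
python3 - <<'E'
from h import *
s=manip.snapshot("scene")[:,:,::-1]
cv2.imwrite("pics/z4.png",cv2.resize(s[180:260,205:285],(500,500),interpolation=cv2.INTER_CUBIC))
o=manip.get_obs();print(o["ee_pos"],o["contact_force"])
E
```

```text
[ 5.26566687e-01 -1.42889918e-04  9.01540191e-02] [-0.49178335 -1.43814003  0.66043769]
```

View pics/z4.png

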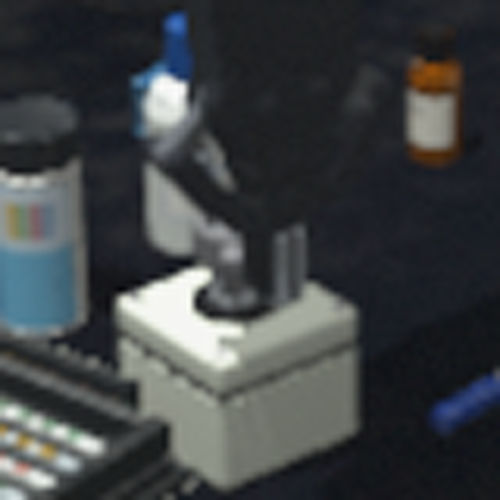

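The finger is at the box's near side at about (270,260) in the crop. The head is turned and looks raised again. I'll push a little further for margin, then back off and check.

Emit:
drive_tool --steps "0 0 0.06 0 0 0 0;0 0 0.03 0 0 0 0;0 0 0 0 0 0 0;0 0 -0.15 0 0 0 0;0 0 -0.25 0 0 0 0;0 0 -0.4 0 0 0 0;0 0 -0.5 0 0 0 0;0 0 -0.4 0 0 0 0;0 0 0 -0.5 0 0 0;0 0 0 -0.5 0 0 0"

```text
time_s: 9.3
ee_pos: [0.5111, -0.0795, 0.141]
eef_rot: [0.31, 3.126, 0.001]
contact_force: [0.6, 0.4, -0.4]
opening: -0.0001
gripper_force: 0.0
```

Emit:
drive_tool --steps "0 0.4 -0.8 -0.5 0 0 0;0 0.4 -0.8 -0.5 0 0 0;0 0 0 0 0 0 0;0 0 0 0 0 0 0"

```text
time_s: 9.8
ee_pos: [0.4561, -0.1496, 0.19]
eef_rot: [0.31, 3.126, 0.001]
contact_force: [0.1, 0.2, -0.2]
opening: 0.0002
gripper_force: 0.0
```

```bash
python3 - <<'E'
from h import *
s=manip.snapshot("scene")[:,:,::-1];s0=cv2.imread("pics/scene0.png")
f=lambda s:cv2.resize(s[180:260,205:285],(400,400),interpolation=cv2.INTER_CUBIC)
cv2.imwrite("pics/z5.png",np.hstack([f(s0),f(s)]))
o=manip.get_obs();print(o["time_s"],o["ee_pos"],o["contact_force"])
E
```

```text
9.85 [ 0.45606172 -0.149338    0.18948602] [0.82489247 0.33065334 0.11278358]
```

View pics/z5.png

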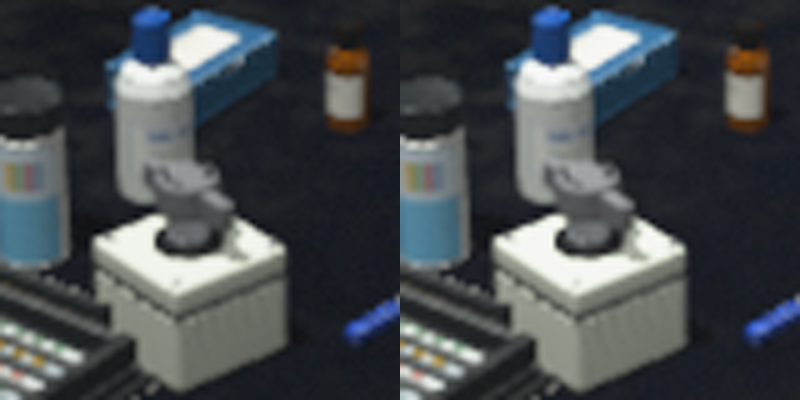

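The two crops match: the button is out and back at rest (head at about (588,165) in the right crop, the same place as before), and the hand is clear.

```bash
python3 -c "
from plant import manip
print(manip.job_done())"
```

```text
the job is handed in; nothing more can be done
None
```

The stop button was pressed until it latched and stayed in with the hand off, then twisted clockwise until it sprang out and turned back to rest; the start button and the loose items weren't touched, and the job is handed in.

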